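# Set the second ratchet stand and lay the roller across

## Robot

A 6-joint arm with a two-finger parallel gripper is mounted at the origin on the work surface. World frame = base frame: x ahead of the robot, y to its left, z up, the work surface at z = 0. Lengths are in m, angles in degrees, forces in N, time in s.
With the tool pointing down it reaches from about 0.4 to 0.825 m from the base axis. Payload 7 kg.
Tool frame: the origin (TCP) lies at the very end of the fingers, on their centre line; the grasp point (between the pads) lies 19 mm behind it; z points along the fingers, y is the line along which they close (so a half turn about z gives the same grasp; the last joint's range is limited). The gripper opens to 88 mm and grips with 3 to 60 N. Pads are 19 mm wide; open, the fingers measure 130 mm over their backs; the gripper's body (78 mm by 193 mm) begins 47 mm behind the grasp point.
Start: joints at [90.418, 20.546, 0.682, 0, -70.136, -16.507], TCP at [0.187, 0.649, 0.227] pointing down, gripper open.
Joint ranges: [-176.03, 176.03], [-82.01, 121.73], [-58.28, 71.71], [-173.87, 95.51], [-174.79, -0.11], [-173.66, 173.66]. Speed limits (degrees/s): [136.94, 136.94, 172.46, 180, 180, 180].

## Interface

Orientations are given as [roll, pitch, yaw] about the fixed x, y, z axes, in that order (R = Rz(yaw) Ry(pitch) Rx(roll)).
In Python, from plant import get_state, capture, close_job, regions_of gives the robot as it stands.
- The arm moves only by the tool jog_arm, never from a script. Its argument "moves" is a list of rows, each a list of 3 entries, a list of its own where there are three numbers: the shift along the tool's x, y, z in cm, then the turn about the tool's z in degrees, then the finger opening in cm, from 0 to 8.76. A call has 1 to 12 rows; each row shifts and turns the commanded pose from where the row before left it, along the tool's axes as they then stand; what a row does not reach is not made up. A row lasts 1/8 s, in which the tool goes at most 62.5 mm and 10.7 degrees, less where a joint would pass 70% of its speed; a pose out of reach is approached as far as the arm can. A call is refused whole if a number of a shift passes 6.25 or a number of a turn 10.7, either way. A call with a gripper value outside its range is refused whole. The fingers move at their own pace and stop on an object; "newtons" is the grip in N (left out, the last holds). Time passes only in rows, so rows that do not move let the fingers close. It gives the time, the measured TCP pose, the force, the opening and the grip force at its end, in the units of the state.
- get_state(): the state, without advancing time (a new reading comes with each control period).
- capture(name): name is "scene" or "top"; returns a dict with "pixels" (384x512x3 uint8, blue, green, red), "mtx" (3x3 intrinsics, pixels), "world_from_camera" (4x4, takes a point from camera to world coordinates). Camera axes: x right, y down, z forward; pixel columns grow to the right and rows downward; lengths in m; the calibration is good to about 2 mm. A picture is of the moment at which its call begins. There is no depth.
- close_job(): hands the job in; it is judged then, once.
Trained networks look in a picture, given as the dict that the camera call returned (one of the last four; its "shot" number tells which), for a name from the list of things; names that differ only in an ending like _2 or _b are one class to them, and where a whole thing is asked for, a point or a joint stands for the part that bears it (a point fixed in the world has none). Each returns a list of dicts, best first, with "confidence" (0 to 1); they miss things now and then, are a little off and sometimes report something else, mostly with a low value. They report only what shows in the picture. A call takes as long as a camera call.
- regions_of(picture, thing): "pixels" (384x512 bool, what is visible of it) and "pixel" ([column, row] in pixels, amid what is visible of it).
The state is a dict: "time_s": time; "joints": joint angles; "qd": joint speeds; "joint_torque": joint torques, N m; "tcp_pos": TCP position; "eef_rot": TCP orientation; "contact_force": force on the tool from outside, world axes, zero at the start; "moment": the same for the moment, N m; "gripper_width": finger opening in m; "gripper_force": force on a finger pad.
Only numpy, scipy, OpenCV 4.12 (cv2) and the standard library are available. Lean on these libraries where they do the work, as an engineer would, in place of code of your own. Each camera call takes 0.05 s, during which the arm holds its last target. There are 200 camera calls.

## Task

Bring the lower ratchet stand up to the same notch as its partner: lift its post past the clicking pawl, counting the clicks, and ease it down until the pawl carries it. Lay the roller from the cradle across the two saddles so that it lies level, journals in the Vs. Nothing may be dropped or pressed hard onto the pawls; leave the higher stand at its setting and the other things on the bench where they are.

Things in the scene. Friction and masses are not known exactly. Their poses are not given: they have to be found in the camera images.
- stand_low: blue four-legged stand, foot 118x118 mm, collar top 115 mm above the foot, bolted on a 10 mm bed plate. Origin: centre of its foot; z up, y along the roller's line. Its post (as post_set, 0.4-0.6 kg) is the one to raise; it slides straight up on the origin's axis. It was left right down (post origin 141 mm above the foot) or in notch 1, 2 or 3: this is not measured, look or feel for it.
- post_set: steel post of the higher stand, in notch 4 or 5; bar 20x22 mm. On top a V saddle 46 (x) x 30 (y) x 30 mm, flat cheeks; V rims at x = +-20.5 mm, 7 mm above the origin; underside 23 mm below it. Origin: where the axis of an 18 mm journal lies in the V. z up, y along the V. Teeth rough cast: notches 9 to 11 mm apart, some 10 mm; the lower post is alike, but its notches sit up to 2 mm off these.
- stand_set: the same stand under the higher post, 260 mm from stand_low along y, turned the same way; which of the two is on the left varies. Origin: centre of its foot.
- pawl_low: steel pawl of the lower stand, origin on its pin; lifting the rubber-ended handle at -x frees the post. The rising post weighs 4-7 N; at each tooth the sprung nose rides out, lift grows to 12-18 N for some 5 mm, then falls back to the weight; up to 3 mm higher the nose is under the tooth: one click. Let down, the post sits on it. Over 30 N on the nose is a bang.
- pawl_set: the same pawl on the higher stand; origin on its pin. Over 30 N on its nose is a bang.
- roller: machined steel roller, 0.4-0.6 kg, hollow: barrel 30 mm thick and 200 mm long, then at each end a journal 18 mm thick and 80 mm long (360 mm overall). Origin: its middle, on its axis; y along the axis. The barrel goes between the saddles, the journals in their Vs (15 mm to spare at each shoulder).
- cradle: blue plastic cradle fixed on the bench, 70x320 mm, with two V blocks at y = +-140 mm that hold the roller's journals, roller axis 60 mm above the bench, V tops 67 mm. Origin: centre of its underside; y along the roller.
- pin_tote: green open tote of black pins, 220x160x90 mm, a bystander; origin: centre of its underside
- oil_bottle: white oil bottle, 56 mm thick and 150 mm high, a bystander; origin: centre of its underside
- wrench: open-ended wrench 200 mm long lying on the bench, a bystander; origin: underside, near its middle

How it is judged:
By the outcome, as a careful person would: the job done as asked, in the order asked, and still so for the second after the job is handed in, with the robot touching nothing.
It also fails if it takes over 72 s, if anything falls off the work surface, if the arm or the gripper's body presses on something with over 40 N, if the wrist force passes 120 N, or if a joint passes its speed limit or range.

## Working session

There is one attempt and no reset: what is moved stays moved. The work goes in short steps, Python scripts to look and compute and a tool call to move; the robot and the scene stay as the last step left them, time stands still between calls to the robot, and variables do not carry over. Pictures are saved under pics/ and viewed, at most 10 in all, crops included, and the job is handed in when it is done.

Besides the shell and the picture viewer there is one more tool, called as name(argument=value, ...), one argument or row to a line, values as JSON. jog_arm: Moves the arm, as the interface text tells. Its arguments: {"type":"object","properties":{"moves":{"type":"array"},"newtons":{"type":"number"}},"required":["moves"]}

```bash
mkdir -p pics; ls; cat > h.py <<'E'
import numpy as np, cv2
from plant import get_state, capture, close_job, regions_of
def ray(c,px):
    K=c["mtx"];T=np.array(c["world_from_camera"])
    d=T[:3,:3]@np.linalg.solve(np.array(K),[px[0],px[1],1]);return T[:3,3],d/np.linalg.norm(d)
def atz(c,px,z):
    o,d=ray(c,px);return o+d*(z-o[2])/d[2]
def tri(c1,p1,c2,p2):
    A=np.zeros((3,3));b=np.zeros(3)
    for c,p in((c1,p1),(c2,p2)):
        o,d=ray(c,p);M=np.eye(3)-np.outer(d,d);A+=M;b+=M@o
    return np.linalg.solve(A,b)
def proj(c,X):
    T=np.linalg.inv(np.array(c["world_from_camera"]));p=T[:3,:3]@np.array(X)+T[:3,3];q=np.array(c["mtx"])@p;return q[:2]/q[2]
E
python3 - <<'E'
from h import *
s=get_state();print({k:np.round(v,3) for k,v in s.items()})
for n in("scene","top"):
    c=capture(n);print(n,np.round(c["mtx"],1).tolist(),np.round(c["world_from_camera"],3).tolist())
    cv2.imwrite(f"pics/{n}0.png",cv2.resize(c["pixels"],(800,600),interpolation=cv2.INTER_CUBIC))
    for t in["stand_low","post_set","stand_set","pawl_low","roller","cradle","pin_tote","oil_bottle","wrench"]:
        for r in regions_of(c,t)[:3]:
            ys,xs=np.nonzero(r["pixels"]);print(n,t,round(r["confidence"],2),np.round(r["pixel"],1),xs.min(),xs.max(),ys.min(),ys.max(),len(xs))
E
```

```text
pics
{'time_s': np.float64(0.0), 'joints': array([ 9.0419e+01,  2.0591e+01,  6.3400e-01, -2.1000e-02, -7.0136e+01,
       -1.6508e+01]), 'qd': array([ 0.103,  0.003,  0.007, -0.062, -0.022,  0.028]), 'joint_torque': array([-1.0000e-03, -5.8272e+01,  2.9305e+01,  6.9970e+00,  7.0000e-03,
       -0.0000e+00]), 'tcp_pos': array([0.187, 0.648, 0.226]), 'eef_rot': array([ 1.79906e+02, -7.00000e-03, -1.60960e+01]), 'contact_force': array([ 0.76 , -0.602, -0.597]), 'moment': array([0.011, 0.016, 0.045]), 'gripper_force': np.float64(0.0), 'gripper_width': np.float64(0.087)}
scene [[497.5, 0.0, 257.2], [0.0, 497.5, 193.8], [0.0, 0.0, 1.0]] [[-0.385, 0.69, -0.613, 1.56], [0.923, 0.28, -0.265, 0.443], [-0.011, -0.668, -0.744, 1.34], [0.0, 0.0, 0.0, 1.0]]
scene stand_low 0.68 [195.1 212.5] 173 217 187 238 1075
scene post_set 0.54 [264.8 212.1] 260 273 200 225 275
scene stand_set 0.66 [148.8 178.1] 139 157 157 192 444
scene stand_set 0.63 [268.5 237.5] 244 288 200 261 1389
scene stand_set 0.26 [164.1 150.7] 150 177 134 167 239
scene pawl_low 0.49 [205.3 202.2] 189 212 192 213 94
scene roller 0.94
[... 461 characters left out ...]
0.026, 0.016, -0.023], [-0.02, -0.143, -0.989, 1.307], [0.0, 0.0, 0.0, 1.0]]
top stand_low 0.89 [309.2 161.2] 294 331 144 181 1141
top stand_low 0.34 [303.4 171.5] 304 309 154 182 101
top post_set 0.5 [277.  232.8] 222 335 222 244 911
top stand_set 0.7 [229.9 167.3] 215 252 146 187 1187
top pawl_low 0.45 [303.2 176.6] 304 308 171 180 38
top pawl_low 0.44 [122.9 209.9] 88 158 169 245 4222
top pawl_low 0.29 [277.7 231.4] 221 336 221 244 1069
top roller 0.58 [280.5 228.9] 221 337 221 244 997
top cradle 0.57 [278.7 235.1] 228 328 215 252 1354
top pin_tote 0.75 [124.2 209.7] 87 159 169 245 4302
top oil_bottle 0.56 [391.1 187. ] 377 402 174 194 391
top wrench 0.72 [403.8 245. ] 396 413 215 276 382
```

```bash
python3 - <<'E'
from h import *
a=capture("scene");b=capture("top")
x=cv2.resize(a["pixels"][125:270,130:315],(800,627),interpolation=cv2.INTER_CUBIC)[:600]
y=cv2.resize(b["pixels"][130:260,205:350],(669,600),interpolation=cv2.INTER_CUBIC)
cv2.imwrite("pics/s1.png",x);cv2.imwrite("pics/t1.png",y)
for n,p in(("set?",((266,205),(240,165))),):pass
E
```

```text
(no output)
```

View pics/s1.png

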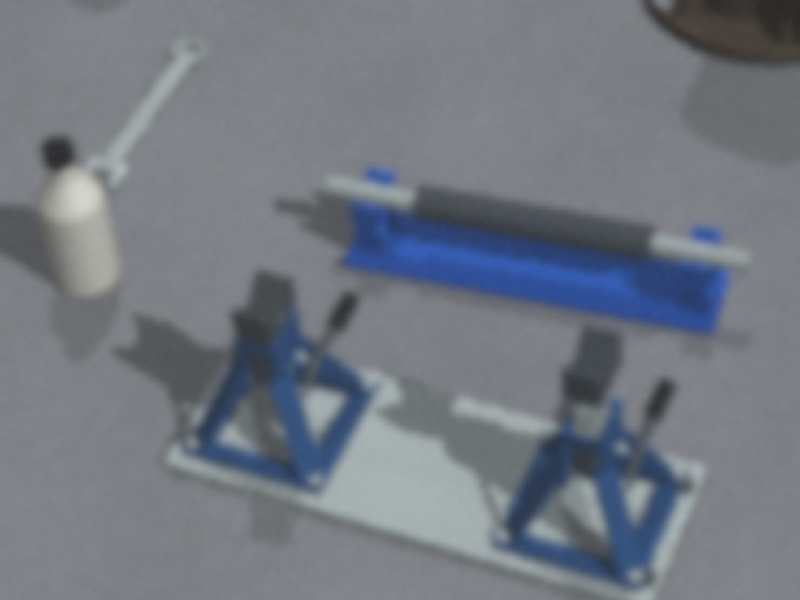

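View pics/t1.png

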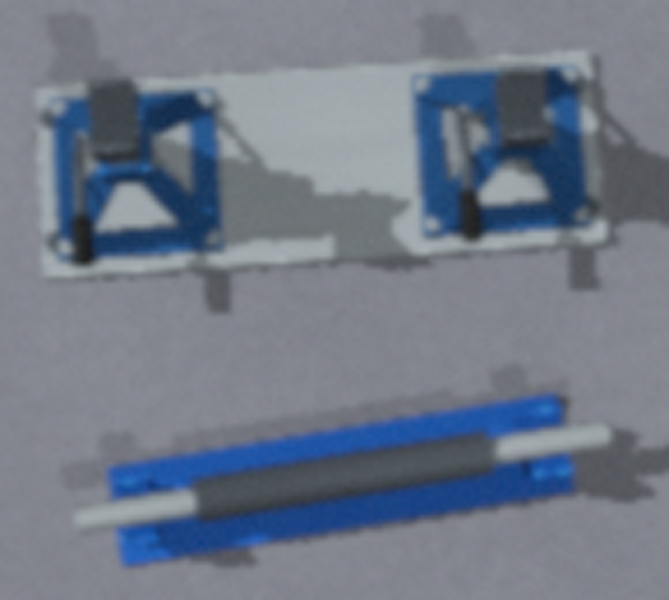

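The low stand is on the right in the top view, with its saddle near crop pixel (523,105). The set stand is on the left at (115,118), and the roller sits in the cradle below. Next I'll work out positions and overlay the saddle model at candidate heights.

```bash
cat > m.py <<'E'
from h import *
a=capture("scene");b=capture("top")
T=lambda p:(p[0]/4.614+205-.4,p[1]/4.615+130-.4)
S=lambda p:(p[0]/4.324+130-.4,p[1]/4.324+125-.4)
bo={"set":[(57,107),(207,97),(213,237),(62,243)],"low":[(422,84),(572,75),(587,213),(432,222)]}
ctr={}
for k,v in bo.items():
    P=np.array([atz(b,T(p),.018) for p in v]);ctr[k]=P.mean(0)[:2];print(k,np.round(ctr[k],4))
    print(" scene bolts",[np.round(proj(a,q),1).tolist() for q in P])
d=ctr["set"]-ctr["low"];yaw=np.arctan2(-d[0],d[1]);print("dist",np.linalg.norm(d),"yaw",np.degrees(yaw))
bs={"set":[(505,535),(638,575),(686,482)],"low":[(192,442),(314,480),(378,388)]}
for k,v in bs.items():
    P=np.array([atz(a,S(p),.018) for p in v]);c=(P[0]+P[2])/2;print("scene ctr",k,np.round(c,4))
# roller ends
for n,s,t in(("Lend",(748,259),(78,519)),("Rend",(325,184),(608,434)),("hl handle tip",(350,297),(472,232)),("hs tip",(665,384),(82,255))):print(n,np.round(tri(a,S(s),b,T(t)),4))
print("roller from top z=.06",np.round([atz(b,T(p),.06) for p in((78,519),(608,434))],4))
E
cat > ov.py <<'E'
from m import *
c,s=np.cos(yaw),np.sin(yaw)
tiles=[]
for cam in(a,b):
    for k in("set","low"):
        im=cam["pixels"];Z=14
        p0=proj(cam,[*ctr[k],.01+.17]).astype(int);x0,y0=p0-[14,10]
        I=cv2.resize(im[y0:y0+20,x0:x0+28],None,fx=Z,fy=Z,interpolation=cv2.INTER_CUBIC)
        for h,col in((.151,(0,0,255)),(.171,(0,255,255)),(.191,(0,255,0)),(.201,(255,0,255))):
            q=[]
            for lx,ly in((-.023,-.015),(.023,-.015),(.023,.015),(-.023,.015)):
                P=[ctr[k][0]+c*lx-s*ly,ctr[k][1]+s*lx+c*ly,h+.007]
                q.append((proj(cam,P)-[x0,y0]+.5)*Z)
            cv2.polylines(I,[np.int32(q)],True,col,1)
        tiles.append(I)
cv2.imwrite("pics/ov.png",np.vstack([np.hstack(tiles[:2]),np.hstack(tiles[2:])]))
E
python3 ov.py
```

```text
set [0.6536 0.0818]
 scene bolts [[276.7, 257.9], [245.4, 248.5], [256.8, 225.6], [286.6, 234.8]]
low [ 0.6628 -0.18  ]
 scene bolts [[202.4, 235.5], [173.7, 226.7], [186.2, 205.4], [214.7, 213.7]]
dist 0.26194554722139446 yaw 2.00120683819734
scene ctr set [0.6548 0.0864 0.018 ]
scene ctr low [ 0.6626 -0.1744  0.018 ]
Lend [0.4081 0.1194 0.0635]
Rend [ 0.4568 -0.2377  0.0603]
hl handle tip [ 0.5901 -0.1474  0.0937]
hs tip [0.5813 0.1117 0.0951]
roller from top z=.06 [[ 0.4082  0.1197  0.06  ]
 [ 0.4564 -0.2366  0.06  ]]
```

View pics/ov.png

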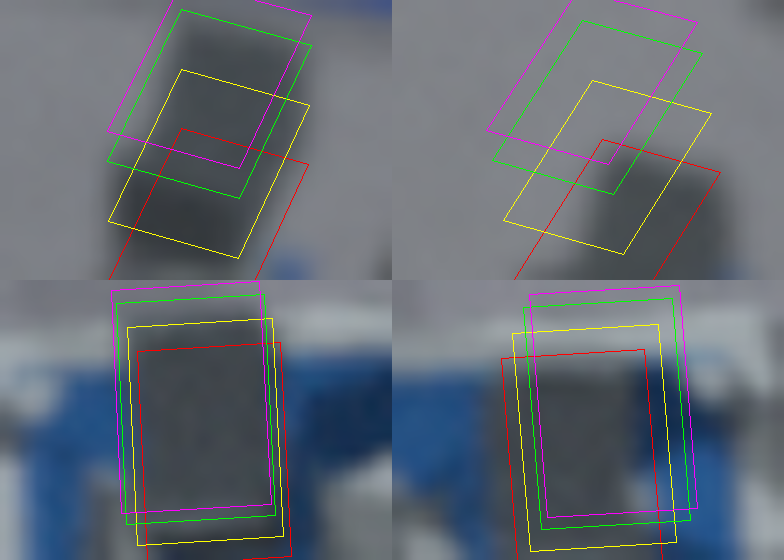

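The low saddle sits near its bottom position and the set saddle about 35 mm higher. The pictures can't settle the exact notch, so I'll probe both heights with the fingertips. First I'll rotate and rise, then travel over the low stand.

jog_arm(
  moves=[
    [[0,0,-1],10.3,3],
    [[0,0,-1],10.3,3],
    [[0,0,-1],10.3,3],
    [[0,0,-1],10.3,3],
    [[0,0,-1],10.3,3],
    [[0,0,-1],10.3,3],
    [[0,0,-1],10.3,3],
    [[5.26,-2.8,0],0,3],
    [[5.26,-2.8,0],0,3],
    [[5.26,-2.8,0],0,3],
    [[5.26,-2.8,0],0,3],
    [[5.26,-2.8,0],0,3],
  ],
  newtons=20,
)

```text
time_s: 2.7
tcp_pos: [0.336, 0.3883, 0.2969]
eef_rot: [-180.0, 0.0, -88.2]
contact_force: [0.2, 0.5, 0.6]
gripper_width: 0.0302
gripper_force: 0.0
```

jog_arm(
  moves=[
    [[5.26,-2.8,0],0,3],
    [[5.26,-2.8,0],0,3],
    [[5.26,-2.8,0],0,3],
    [[5.26,-2.8,0],0,3],
    [[5.26,-2.8,0],0,3],
    [[5.26,-2.8,0],0,3],
  ],
)

```text
time_s: 3.45
tcp_pos: [0.5139, 0.0781, 0.297]
eef_rot: [-179.9, 0.0, -88.2]
contact_force: [-0.0, 0.8, -0.2]
gripper_width: 0.03
gripper_force: 0.0
```

The set stand is closer on this path, so I'll probe it first.

jog_arm(
  moves=[
    [[0,-4.6,0],0,3],
    [[0,-4.6,0],0,3],
    [[0,-4.6,1.5],0,3],
    [[0,0,4],0,3],
    [[0,0,2],0,3],
    [[0,0,0],0,3],
    [[0,0,0],0,3],
  ],
)

```text
time_s: 4.32
tcp_pos: [0.6518, 0.0844, 0.2229]
eef_rot: [-179.9, 0.0, -88.2]
contact_force: [0.9, -0.0, 0.4]
gripper_width: 0.03
gripper_force: 0.0
```

```bash
python3 - <<'E'
from h import *
s=get_state();print(np.round(s["tcp_pos"],4),s["contact_force"])
t=[]
for n in("top","scene"):
    c=capture(n);p=proj(c,s["tcp_pos"]).astype(int);x0,y0=p-[20,20]
    t.append(cv2.resize(c["pixels"][y0:y0+40,x0:x0+40],(400,400),interpolation=cv2.INTER_CUBIC))
cv2.imwrite("pics/p1.png",np.hstack(t))
E
```

```text
[0.6518 0.0844 0.2229] [ 0.94898589 -0.04364092  0.37407261]
```

View pics/p1.png

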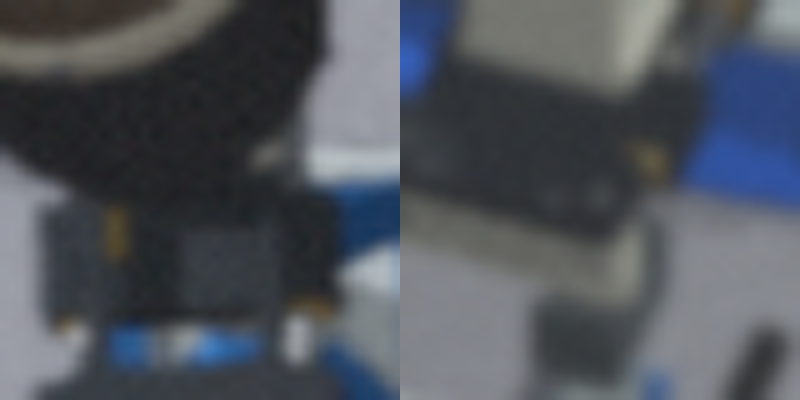

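Over the set saddle the fingertips sit just above it, with the saddle around (580,340) in the right half. I'll step down and watch the force.

jog_arm(
  moves=[
    [[0,0,0.4],0,3],
    [[0,0,0.4],0,3],
    [[0,0,0.3],0,3],
    [[0,0,0],0,3],
  ],
)

```text
time_s: 4.92
tcp_pos: [0.6509, 0.0843, 0.2101]
eef_rot: [180.0, -0.0, -88.2]
contact_force: [-0.2, 0.2, -0.2]
gripper_width: 0.0295
gripper_force: 0.0
```

jog_arm(
  moves=[
    [[0,0,0.15],0,3],
    [[0,0,0.15],0,3],
  ],
)

```text
time_s: 5.18
tcp_pos: [0.6512, 0.0844, 0.2075]
eef_rot: [-180.0, 0.0, -88.2]
contact_force: [-0.2, -0.2, -0.5]
gripper_width: 0.0297
gripper_force: 0.0
```

jog_arm(
  moves=[
    [[0,0,0.15],0,3],
    [[0,0,0.1],0,3],
  ],
)

```text
time_s: 5.42
tcp_pos: [0.6511, 0.0843, 0.205]
eef_rot: [180.0, -0.0, -88.2]
contact_force: [-0.9, -0.7, 0.1]
gripper_width: 0.03
gripper_force: 0.0
```

jog_arm(
  moves=[
    [[0,0,0.1],0,3],
    [[0,0,0.1],0,3],
  ],
)

```text
time_s: 5.68
tcp_pos: [0.6512, 0.0843, 0.203]
eef_rot: [-180.0, 0.0, -88.2]
contact_force: [-0.3, -0.1, -0.1]
gripper_width: 0.0296
gripper_force: 0.0
```

jog_arm(
  moves=[
    [[0,0,0.1],0,3],
    [[0,0,0.1],0,3],
  ],
)

```text
time_s: 5.92
tcp_pos: [0.6511, 0.0843, 0.201]
eef_rot: [180.0, 0.0, -88.2]
contact_force: [-0.1, -0.5, 0.4]
gripper_width: 0.0301
gripper_force: 0.0
```

jog_arm(
  moves=[
    [[0,0,0.1],0,3],
    [[0,0,0.1],0,3],
  ],
)

```text
time_s: 6.18
tcp_pos: [0.6511, 0.0843, 0.199]
eef_rot: [180.0, -0.0, -88.2]
contact_force: [0.3, -0.2, -0.5]
gripper_width: 0.0302
gripper_force: 0.0
```

jog_arm(
  moves=[
    [[0,0,0.1],0,3],
    [[0,0,0.05],0,3],
  ],
)

```text
time_s: 6.42
tcp_pos: [0.6511, 0.0843, 0.1975]
eef_rot: [180.0, -0.0, -88.2]
contact_force: [-0.6, 0.2, -0.6]
gripper_width: 0.0301
gripper_force: 0.0
```

jog_arm(
  moves=[
    [[0,0,0.05],0,3],
    [[0,0,0.05],0,3],
  ],
)

```text
time_s: 6.68
tcp_pos: [0.6511, 0.0843, 0.1966]
eef_rot: [-180.0, -0.0, -88.2]
contact_force: [-0.5, -0.1, -0.0]
gripper_width: 0.0297
gripper_force: 0.0
```

jog_arm(
  moves=[
    [[0,0,0.05],0,3],
    [[0,0,0.05],0,3],
  ],
)

```text
time_s: 6.92
tcp_pos: [0.6513, 0.0843, 0.1962]
eef_rot: [-180.0, -0.0, -88.2]
contact_force: [-2.8, 0.4, 6.0]
gripper_width: 0.0299
gripper_force: 3.2
```

Contact came at z ≈ 0.1963, which puts the post about 179 mm above the foot, so the set post is in notch 4. Now the low one.

jog_arm(
  moves=[
    [[0,0,-3],0,3],
    [[0,0,-2.5],0,3],
    [[5.2,0,0],0,3],
    [[5.2,0,0],0,3],
    [[5.2,0,0],0,3],
    [[5.2,0,0],0,3],
    [[5.2,0,0],0,3],
    [[0,0,3],0,3],
    [[0,0,2.5],0,3],
    [[0,0,0],0,3],
    [[0,0,0],0,3],
  ],
)

```text
time_s: 8.3
tcp_pos: [0.66, -0.1756, 0.1966]
eef_rot: [-179.9, -0.0, -88.2]
contact_force: [1.3, 0.4, 0.3]
gripper_width: 0.0303
gripper_force: 0.0
```

jog_arm(
  moves=[
    [[0,0,0.3],0,3],
    [[0,0,0.2],0,3],
    [[0,0,0.1],0,3],
  ],
)

```text
time_s: 8.68
tcp_pos: [0.6594, -0.1754, 0.1898]
eef_rot: [-180.0, -0.0, -88.2]
contact_force: [0.3, -0.3, -0.7]
gripper_width: 0.03
gripper_force: 0.0
```

jog_arm(
  moves=[
    [[0,0,0.2],0,3],
    [[0,0,0.2],0,3],
  ],
)

```text
time_s: 8.93
tcp_pos: [0.6594, -0.1755, 0.1855]
eef_rot: [-180.0, 0.0, -88.2]
contact_force: [0.1, 0.6, -0.3]
gripper_width: 0.03
gripper_force: 0.0
```

jog_arm(
  moves=[
    [[0,0,0.2],0,3],
    [[0,0,0.1],0,3],
    [[0,0,0.1],0,3],
  ],
)

```text
time_s: 9.3
tcp_pos: [0.6594, -0.1756, 0.1815]
eef_rot: [-180.0, -0.0, -88.2]
contact_force: [-0.4, -0.4, -0.2]
gripper_width: 0.0298
gripper_force: 0.0
```

jog_arm(
  moves=[
    [[0,0,0.2],0,3],
    [[0,0,0.2],0,3],
    [[0,0,0.1],0,3],
  ],
)

```text
time_s: 9.68
tcp_pos: [0.6593, -0.1756, 0.1763]
eef_rot: [180.0, 0.0, -88.2]
contact_force: [0.5, 0.5, 0.5]
gripper_width: 0.0298
gripper_force: 0.0
```

jog_arm(
  moves=[
    [[0,0,0.15],0,3],
    [[0,0,0.15],0,3],
  ],
)

```text
time_s: 9.93
tcp_pos: [0.6594, -0.1756, 0.1735]
eef_rot: [-180.0, -0.0, -88.2]
contact_force: [-0.3, -0.2, -0.0]
gripper_width: 0.0301
gripper_force: 0.0
```

jog_arm(
  moves=[
    [[0,0,0.1],0,3],
    [[0,0,0.1],0,3],
  ],
)

```text
time_s: 10.18
tcp_pos: [0.6594, -0.1756, 0.1715]
eef_rot: [-180.0, -0.0, -88.2]
contact_force: [-0.0, -1.2, 0.9]
gripper_width: 0.0299
gripper_force: 0.0
```

jog_arm(
  moves=[
    [[0,0,0.1],0,3],
    [[0,0,0.1],0,3],
  ],
)

```text
time_s: 10.42
tcp_pos: [0.6594, -0.1755, 0.1695]
eef_rot: [-180.0, 0.0, -88.2]
contact_force: [-0.6, 0.5, 0.0]
gripper_width: 0.0301
gripper_force: 0.0
```

jog_arm(
  moves=[
    [[0,0,0.1],0,3],
    [[0,0,0.1],0,3],
  ],
)

```text
time_s: 10.68
tcp_pos: [0.6594, -0.1755, 0.1675]
eef_rot: [-180.0, 0.0, -88.2]
contact_force: [0.0, 0.0, -0.4]
gripper_width: 0.0299
gripper_force: 0.0
```

jog_arm(
  moves=[
    [[0,0,0.1],0,3],
    [[0,0,0.1],0,3],
  ],
)

```text
time_s: 10.92
tcp_pos: [0.6593, -0.1755, 0.1655]
eef_rot: [180.0, 0.0, -88.2]
contact_force: [0.3, -0.9, 0.9]
gripper_width: 0.0303
gripper_force: 0.0
```

jog_arm(
  moves=[
    [[0,0,0.1],0,3],
    [[0,0,0.1],0,3],
  ],
)

```text
time_s: 11.18
tcp_pos: [0.6594, -0.1756, 0.1635]
eef_rot: [180.0, -0.0, -88.2]
contact_force: [0.6, -0.5, 0.8]
gripper_width: 0.0299
gripper_force: 0.0
```

jog_arm(
  moves=[
    [[0,0,0.1],0,3],
    [[0,0,0.1],0,3],
  ],
)

```text
time_s: 11.42
tcp_pos: [0.6593, -0.1755, 0.1615]
eef_rot: [180.0, 0.0, -88.2]
contact_force: [0.9, -0.6, 0.5]
gripper_width: 0.03
gripper_force: 0.0
```

jog_arm(
  moves=[
    [[0,0,0.1],0,3],
    [[0,0,0.05],0,3],
  ],
)

```text
time_s: 11.68
tcp_pos: [0.6593, -0.1756, 0.16]
eef_rot: [180.0, -0.0, -88.2]
contact_force: [0.1, 0.3, -0.3]
gripper_width: 0.0299
gripper_force: 0.0
```

jog_arm(
  moves=[
    [[0,0,0.1],0,3],
    [[0,0,0.05],0,3],
  ],
)

```text
time_s: 11.92
tcp_pos: [0.6593, -0.1755, 0.1585]
eef_rot: [180.0, -0.0, -88.2]
contact_force: [-0.4, 0.3, 0.2]
gripper_width: 0.0298
gripper_force: 0.0
```

jog_arm(
  moves=[
    [[0,0,0.05],0,3],
    [[0,0,0.05],0,3],
  ],
)

```text
time_s: 12.18
tcp_pos: [0.6594, -0.1756, 0.1583]
eef_rot: [-180.0, -0.0, -88.2]
contact_force: [-2.3, 1.6, 6.8]
gripper_width: 0.0299
gripper_force: 3.4
```

The low rim is at 0.158, exactly right down, so it needs 4 clicks to end near rim 0.196. Now I'll grasp its cheeks.

jog_arm(
  moves=[
    [[0,0,-1.2],0,8],
    [[0,0,0],0,8],
    [[0,0,0],0,8],
    [[0,0,0],0,8],
    [[0,0,1],0,8],
    [[0,0,1.5],0,8],
    [[0,0,1.5],0,8],
    [[0,0,0],0,8],
  ],
)

```text
time_s: 13.18
tcp_pos: [0.6581, -0.1755, 0.1272]
eef_rot: [179.8, 0.0, -88.2]
contact_force: [-0.1, -0.1, 0.1]
gripper_width: 0.08
gripper_force: 0.0
```

jog_arm(
  moves=[
    [[0,0,0],0,4],
    [[0,0,0],0,4],
    [[0,0,0],0,4],
    [[0,0,0],0,4],
  ],
  newtons=8,
)

```text
time_s: 13.68
tcp_pos: [0.6616, -0.1755, 0.1303]
eef_rot: [-179.7, -0.0, -88.2]
contact_force: [8.7, 0.5, -3.7]
gripper_width: 0.0458
gripper_force: 7.9
```

jog_arm(
  moves=[
    [[0,-0.3,0],0,4],
    [[0,0,0],0,4],
    [[0,0,0],0,4],
  ],
)

```text
time_s: 14.05
tcp_pos: [0.6616, -0.1755, 0.1298]
eef_rot: [179.9, 0.0, -88.2]
contact_force: [-5.1, 1.0, 5.3]
gripper_width: 0.0457
gripper_force: 8.0
```

jog_arm(
  moves=[
    [[0,0.1,0],0,4],
    [[0,0,0],0,4],
    [[0,0,0],0,4],
  ],
  newtons=55,
)

```text
time_s: 14.42
tcp_pos: [0.6615, -0.1755, 0.1298]
eef_rot: [-180.0, -0.0, -88.2]
contact_force: [-2.2, 1.0, 5.8]
gripper_width: 0.0456
gripper_force: 55.0
```

jog_arm(
  moves=[
    [[0,0,-0.1],0,4],
    [[0,0,0],0,4],
  ],
)

```text
time_s: 14.68
tcp_pos: [0.6615, -0.1755, 0.1298]
eef_rot: [180.0, 0.0, -88.2]
contact_force: [2.1, -2.0, -2.7]
gripper_width: 0.0457
gripper_force: 55.0
```

jog_arm(
  moves=[
    [[0,0,-0.1],0,4],
    [[0,0,0],0,4],
  ],
)

```text
time_s: 14.92
tcp_pos: [0.6615, -0.1755, 0.1311]
eef_rot: [180.0, 0.0, -88.2]
contact_force: [3.2, -1.8, -5.5]
gripper_width: 0.0455
gripper_force: 55.0
```

jog_arm(
  moves=[
    [[0,0,-0.1],0,4],
    [[0,0,0],0,4],
  ],
)

```text
time_s: 15.18
tcp_pos: [0.6615, -0.1755, 0.1326]
eef_rot: [-180.0, -0.0, -88.2]
contact_force: [3.4, -0.8, -6.3]
gripper_width: 0.0456
gripper_force: 55.0
```

jog_arm(
  moves=[
    [[0,0,-0.1],0,4],
    [[0,0,0],0,4],
  ],
)

```text
time_s: 15.42
tcp_pos: [0.6615, -0.1755, 0.133]
eef_rot: [-180.0, 0.0, -88.2]
contact_force: [5.7, -3.2, -9.6]
gripper_width: 0.0458
gripper_force: 55.0
```

jog_arm(
  moves=[
    [[0,0,-0.1],0,4],
    [[0,0,0],0,4],
  ],
)

```text
time_s: 15.68
tcp_pos: [0.6615, -0.1755, 0.1335]
eef_rot: [180.0, 0.0, -88.2]
contact_force: [6.4, -3.3, -12.5]
gripper_width: 0.0456
gripper_force: 55.0
```

jog_arm(
  moves=[
    [[0,0,-0.1],0,4],
    [[0,0,0],0,4],
  ],
)

```text
time_s: 15.92
tcp_pos: [0.6615, -0.1755, 0.1345]
eef_rot: [180.0, 0.0, -88.2]
contact_force: [6.2, -3.0, -12.6]
gripper_width: 0.0457
gripper_force: 55.0
```

jog_arm(
  moves=[
    [[0,0,-0.1],0,4],
    [[0,0,0],0,4],
  ],
)

```text
time_s: 16.18
tcp_pos: [0.6614, -0.1755, 0.1354]
eef_rot: [180.0, 0.0, -88.2]
contact_force: [7.0, -3.7, -13.3]
gripper_width: 0.0458
gripper_force: 55.0
```

jog_arm(
  moves=[
    [[0,0,-0.1],0,4],
    [[0,0,0],0,4],
  ],
)

```text
time_s: 16.42
tcp_pos: [0.6614, -0.1755, 0.1364]
eef_rot: [180.0, 0.0, -88.2]
contact_force: [6.5, -2.2, -12.6]
gripper_width: 0.0459
gripper_force: 55.0
```

jog_arm(
  moves=[
    [[0,0,-0.1],0,4],
    [[0,0,0],0,4],
  ],
)

```text
time_s: 16.68
tcp_pos: [0.6615, -0.1755, 0.1381]
eef_rot: [180.0, 0.0, -88.2]
contact_force: [4.9, -2.9, -9.2]
gripper_width: 0.0457
gripper_force: 55.0
```

jog_arm(
  moves=[
    [[0,0,-0.1],0,4],
    [[0,0,0],0,4],
  ],
)

```text
time_s: 16.92
tcp_pos: [0.6614, -0.1755, 0.139]
eef_rot: [180.0, 0.0, -88.2]
contact_force: [7.0, -1.3, -9.5]
gripper_width: 0.0456
gripper_force: 55.0
```

jog_arm(
  moves=[
    [[0,0,-0.1],0,4],
    [[0,0,0],0,4],
  ],
)

```text
time_s: 17.18
tcp_pos: [0.6615, -0.1755, 0.1403]
eef_rot: [-180.0, 0.0, -88.2]
contact_force: [4.3, -2.4, -5.1]
gripper_width: 0.0459
gripper_force: 55.0
```

jog_arm(
  moves=[
    [[0,0,-0.1],0,4],
    [[0,0,0],0,4],
  ],
)

```text
time_s: 17.42
tcp_pos: [0.6615, -0.1755, 0.1418]
eef_rot: [-180.0, -0.0, -88.2]
contact_force: [4.9, -1.4, -5.6]
gripper_width: 0.046
gripper_force: 55.0
```

jog_arm(
  moves=[
    [[0,0,-0.1],0,4],
    [[0,0,0],0,4],
  ],
)

```text
time_s: 17.68
tcp_pos: [0.6615, -0.1755, 0.1423]
eef_rot: [-180.0, 0.0, -88.2]
contact_force: [5.1, -2.1, -9.2]
gripper_width: 0.0455
gripper_force: 55.0
```

One click so far, at about 0.140, and the next tooth starts at 0.142. I'll continue up.

jog_arm(
  moves=[
    [[0,-0.1,-0.1],0,4],
    [[0,0,-0.1],0,4],
  ],
)

```text
time_s: 17.92
tcp_pos: [0.6615, -0.1754, 0.1431]
eef_rot: [179.9, 0.0, -88.2]
contact_force: [3.8, -3.6, -14.7]
gripper_width: 0.0457
gripper_force: 55.0
```

jog_arm(
  moves=[
    [[0,0,-0.1],0,4],
    [[0,0,0],0,4],
  ],
)

```text
time_s: 18.18
tcp_pos: [0.6615, -0.1755, 0.1443]
eef_rot: [179.9, 0.0, -88.2]
contact_force: [3.7, -3.4, -13.3]
gripper_width: 0.0456
gripper_force: 55.0
```

jog_arm(
  moves=[
    [[0,0,-0.1],0,4],
    [[0,0,0],0,4],
  ],
)

```text
time_s: 18.42
tcp_pos: [0.6615, -0.1755, 0.1463]
eef_rot: [179.9, 0.0, -88.2]
contact_force: [0.0, -1.9, -10.0]
gripper_width: 0.0456
gripper_force: 55.0
```

jog_arm(
  moves=[
    [[0,0,-0.1],0,4],
    [[0,0,0],0,4],
  ],
)

```text
time_s: 18.68
tcp_pos: [0.6615, -0.1755, 0.1479]
eef_rot: [179.9, 0.0, -88.2]
contact_force: [-3.8, -1.1, -8.2]
gripper_width: 0.0456
gripper_force: 55.0
```

jog_arm(
  moves=[
    [[0,0,-0.1],0,4],
    [[0,0,0],0,4],
  ],
)

```text
time_s: 18.92
tcp_pos: [0.6615, -0.1755, 0.1485]
eef_rot: [179.9, 0.0, -88.2]
contact_force: [-5.0, -2.7, -8.5]
gripper_width: 0.0457
gripper_force: 55.0
```

jog_arm(
  moves=[
    [[0,0,-0.1],0,4],
    [[0,0,0],0,4],
  ],
)

```text
time_s: 19.18
tcp_pos: [0.6615, -0.1755, 0.1493]
eef_rot: [179.9, 0.0, -88.2]
contact_force: [-4.4, -2.3, -9.4]
gripper_width: 0.0458
gripper_force: 55.0
```

jog_arm(
  moves=[
    [[0,0,-0.1],0,4],
    [[0,0,0],0,4],
  ],
)

```text
time_s: 19.42
tcp_pos: [0.6616, -0.1755, 0.151]
eef_rot: [179.9, 0.0, -88.2]
contact_force: [-6.4, -1.0, -6.8]
gripper_width: 0.0457
gripper_force: 55.0
```

jog_arm(
  moves=[
    [[0,0,-0.1],0,4],
    [[0,0,0],0,4],
  ],
)

```text
time_s: 19.68
tcp_pos: [0.6616, -0.1755, 0.1521]
eef_rot: [179.9, -0.0, -88.2]
contact_force: [-6.0, -1.5, -6.7]
gripper_width: 0.0459
gripper_force: 55.0
```

jog_arm(
  moves=[
    [[0,0,-0.1],0,4],
    [[0,0,0],0,4],
  ],
)

```text
time_s: 19.92
tcp_pos: [0.6615, -0.1755, 0.1529]
eef_rot: [179.9, 0.0, -88.2]
contact_force: [-5.8, -1.3, -6.3]
gripper_width: 0.046
gripper_force: 55.0
```

jog_arm(
  moves=[
    [[0,0,-0.1],0,4],
    [[0,0,0],0,4],
  ],
)

```text
time_s: 20.18
tcp_pos: [0.6615, -0.1755, 0.1532]
eef_rot: [179.9, 0.0, -88.2]
contact_force: [-4.5, -2.5, -9.5]
gripper_width: 0.0456
gripper_force: 55.0
```

jog_arm(
  moves=[
    [[0,0,-0.1],0,4],
    [[0,0,0],0,4],
  ],
)

```text
time_s: 20.42
tcp_pos: [0.6615, -0.1755, 0.1538]
eef_rot: [179.9, 0.0, -88.2]
contact_force: [-4.4, -3.5, -13.0]
gripper_width: 0.0457
gripper_force: 55.0
```

jog_arm(
  moves=[
    [[0,0,-0.1],0,4],
    [[0,0,0],0,4],
  ],
)

```text
time_s: 20.68
tcp_pos: [0.6615, -0.1755, 0.1549]
eef_rot: [179.9, 0.0, -88.2]
contact_force: [-4.5, -3.8, -12.7]
gripper_width: 0.0456
gripper_force: 55.0
```

jog_arm(
  moves=[
    [[0,0,-0.1],0,4],
    [[0,0,0],0,4],
  ],
)

```text
time_s: 20.92
tcp_pos: [0.6615, -0.1755, 0.1558]
eef_rot: [179.9, 0.0, -88.2]
contact_force: [-4.6, -3.0, -13.2]
gripper_width: 0.0457
gripper_force: 55.0
```

jog_arm(
  moves=[
    [[0,0,-0.1],0,4],
    [[0,0,0],0,4],
  ],
)

```text
time_s: 21.18
tcp_pos: [0.6615, -0.1754, 0.1571]
eef_rot: [179.9, 0.0, -88.2]
contact_force: [-5.2, -2.9, -10.2]
gripper_width: 0.0457
gripper_force: 55.0
```

jog_arm(
  moves=[
    [[0,0,-0.1],0,4],
    [[0,0,0],0,4],
  ],
)

```text
time_s: 21.42
tcp_pos: [0.6615, -0.1755, 0.1586]
eef_rot: [179.9, 0.0, -88.2]
contact_force: [-6.3, -2.0, -9.8]
gripper_width: 0.0456
gripper_force: 55.0
```

jog_arm(
  moves=[
    [[0,0,-0.1],0,4],
    [[0,0,0],0,4],
  ],
)

```text
time_s: 21.68
tcp_pos: [0.6615, -0.1755, 0.1595]
eef_rot: [179.9, 0.0, -88.2]
contact_force: [-5.4, -1.5, -10.5]
gripper_width: 0.0456
gripper_force: 55.0
```

jog_arm(
  moves=[
    [[0,0,-0.1],0,4],
    [[0,0,0],0,4],
  ],
)

```text
time_s: 21.92
tcp_pos: [0.6615, -0.1755, 0.161]
eef_rot: [179.9, 0.0, -88.2]
contact_force: [-6.6, -1.6, -7.0]
gripper_width: 0.0458
gripper_force: 55.0
```

jog_arm(
  moves=[
    [[0,0,-0.1],0,4],
    [[0,0,0],0,4],
  ],
)

```text
time_s: 22.18
tcp_pos: [0.6616, -0.1755, 0.1623]
eef_rot: [179.9, -0.0, -88.2]
contact_force: [-6.7, -2.6, -5.2]
gripper_width: 0.0456
gripper_force: 55.0
```

Three clicks so far. The fourth tooth is next.

jog_arm(
  moves=[
    [[0,0.05,-0.1],0,4],
    [[0,0,-0.1],0,4],
  ],
)

```text
time_s: 22.42
tcp_pos: [0.6615, -0.1755, 0.1631]
eef_rot: [180.0, 0.0, -88.2]
contact_force: [-2.0, -4.2, -15.9]
gripper_width: 0.0458
gripper_force: 55.0
```

jog_arm(
  moves=[
    [[0,0,-0.1],0,4],
    [[0,0,-0.1],0,4],
  ],
)

```text
time_s: 22.68
tcp_pos: [0.6615, -0.1755, 0.1651]
eef_rot: [179.9, 0.0, -88.2]
contact_force: [-2.9, -3.5, -15.0]
gripper_width: 0.0458
gripper_force: 55.0
```

jog_arm(
  moves=[
    [[0,0,-0.1],0,4],
    [[0,0,0],0,4],
  ],
)

```text
time_s: 22.92
tcp_pos: [0.6615, -0.1755, 0.1669]
eef_rot: [180.0, -0.0, -88.2]
contact_force: [-6.0, -2.0, -10.9]
gripper_width: 0.0455
gripper_force: 55.0
```

jog_arm(
  moves=[
    [[0,0,-0.1],0,4],
    [[0,0,0],0,4],
  ],
)

```text
time_s: 23.18
tcp_pos: [0.6615, -0.1755, 0.1685]
eef_rot: [180.0, -0.0, -88.2]
contact_force: [-5.4, -2.1, -8.4]
gripper_width: 0.0456
gripper_force: 55.0
```

jog_arm(
  moves=[
    [[0,0,-0.1],0,4],
    [[0,0,0],0,4],
  ],
)

```text
time_s: 23.42
tcp_pos: [0.6615, -0.1754, 0.1693]
eef_rot: [180.0, -0.0, -88.2]
contact_force: [-5.3, -1.8, -10.1]
gripper_width: 0.0461
gripper_force: 55.0
```

jog_arm(
  moves=[
    [[0,0,-0.1],0,4],
    [[0,0,0],0,4],
  ],
)

```text
time_s: 23.68
tcp_pos: [0.6616, -0.1755, 0.1709]
eef_rot: [-180.0, -0.0, -88.2]
contact_force: [-6.6, -1.3, -6.4]
gripper_width: 0.0455
gripper_force: 55.0
```

jog_arm(
  moves=[
    [[0,0,-0.1],0,4],
    [[0,0,0],0,4],
  ],
)

```text
time_s: 23.92
tcp_pos: [0.6615, -0.1755, 0.1721]
eef_rot: [-180.0, -0.0, -88.2]
contact_force: [-6.7, -2.0, -5.0]
gripper_width: 0.0458
gripper_force: 55.0
```

jog_arm(
  moves=[
    [[0,0,0.1],0,4],
    [[0,0,0],0,4],
  ],
)

```text
time_s: 24.18
tcp_pos: [0.6615, -0.1755, 0.1711]
eef_rot: [-180.0, -0.0, -88.2]
contact_force: [-6.8, -1.4, -5.1]
gripper_width: 0.0457
gripper_force: 55.0
```

jog_arm(
  moves=[
    [[0,0,0.05],0,4],
    [[0,0,0],0,4],
  ],
)

```text
time_s: 24.42
tcp_pos: [0.6615, -0.1755, 0.1706]
eef_rot: [-180.0, -0.0, -88.2]
contact_force: [-6.8, -1.2, -5.8]
gripper_width: 0.0462
gripper_force: 55.0
```

jog_arm(
  moves=[
    [[0,0,0.05],0,4],
    [[0,0,0],0,4],
  ],
)

```text
time_s: 24.68
tcp_pos: [0.6615, -0.1755, 0.1701]
eef_rot: [-180.0, -0.0, -88.2]
contact_force: [-6.8, -0.6, -5.3]
gripper_width: 0.046
gripper_force: 55.0
```

jog_arm(
  moves=[
    [[0,0,0.05],0,4],
    [[0,0,0],0,4],
  ],
)

```text
time_s: 24.92
tcp_pos: [0.6616, -0.1755, 0.1699]
eef_rot: [-180.0, -0.0, -88.2]
contact_force: [-7.9, -1.6, -3.3]
gripper_width: 0.0459
gripper_force: 55.0
```

jog_arm(
  moves=[
    [[0,0.1,0.05],0,4],
    [[0,0,0],0,4],
  ],
)

```text
time_s: 25.18
tcp_pos: [0.6616, -0.1755, 0.1698]
eef_rot: [-179.9, -0.0, -88.2]
contact_force: [-5.5, 0.7, 3.1]
gripper_width: 0.046
gripper_force: 55.0
```

jog_arm(
  moves=[
    [[0,0,0.05],0,4],
    [[0,0,0],0,4],
  ],
)

```text
time_s: 25.42
tcp_pos: [0.6616, -0.1755, 0.1698]
eef_rot: [-179.9, -0.1, -88.1]
contact_force: [-6.9, 0.5, 5.3]
gripper_width: 0.0457
gripper_force: 55.0
```

jog_arm(
  moves=[
    [[0,0,0.03],0,4],
    [[0,0,0],0,4],
  ],
)

```text
time_s: 25.68
tcp_pos: [0.6616, -0.1755, 0.1697]
eef_rot: [-179.8, -0.1, -88.1]
contact_force: [-6.8, 1.2, 6.3]
gripper_width: 0.0455
gripper_force: 55.0
```

The fourth click seated at TCP 0.1698. That is a 39.9 mm lift, with its rim about 1.6 mm above its partner's. I'll release, rise and go over the roller.

jog_arm(
  moves=[
    [[0,0,-0.05],0,5],
    [[0,0,0],0,6.5],
    [[0,0,0],0,8],
    [[0,0,0],0,8],
    [[0,0,-0.5],0,8],
    [[0,0,-2],0,8],
    [[0,0,-4],0,8],
    [[0,0,-3.5],0,8],
  ],
  newtons=20,
)

```text
time_s: 26.68
tcp_pos: [0.6611, -0.1756, 0.269]
eef_rot: [-180.0, -0.0, -88.2]
contact_force: [0.7, 1.0, -0.9]
gripper_width: 0.0801
gripper_force: 0.0
```

jog_arm(
  moves=[
    [[-2.5,4.5,0],-1.2,8],
    [[-2.5,4.5,0],-1.2,8],
    [[-2.5,4.5,0],-1.2,8],
    [[-2.5,4.5,0],-1.2,8],
    [[-2.4,4.5,3],-1.1,8],
    [[0,0,5],0,8],
    [[0,0,5],0,8],
    [[0,0,0],0,8],
    [[0,0,0],0,8],
  ],
)

```text
time_s: 27.8
tcp_pos: [0.4289, -0.0683, 0.1391]
eef_rot: [-179.9, -0.0, -82.3]
contact_force: [0.0, -0.6, 0.0]
gripper_width: 0.0801
gripper_force: 0.0
```

```bash
python3 - <<'E'
from h import *
s=get_state();print(np.round(s["tcp_pos"],4),np.round(s["eef_rot"],2),np.round(s["contact_force"],1))
t=[]
for n in("top","scene"):
    c=capture(n);p=proj(c,[.5,-.05,.1]).astype(int);x0,y0=p-[75,75]
    t.append(cv2.resize(c["pixels"][max(y0,0):y0+150,x0:x0+150],(400,400),interpolation=cv2.INTER_CUBIC))
cv2.imwrite("pics/p2.png",np.hstack(t))
E
```

```text
[ 0.4289 -0.0683  0.1391] [-1.799e+02 -3.000e-02 -8.226e+01] [ 0.  -0.6  0. ]
```

View pics/p2.png

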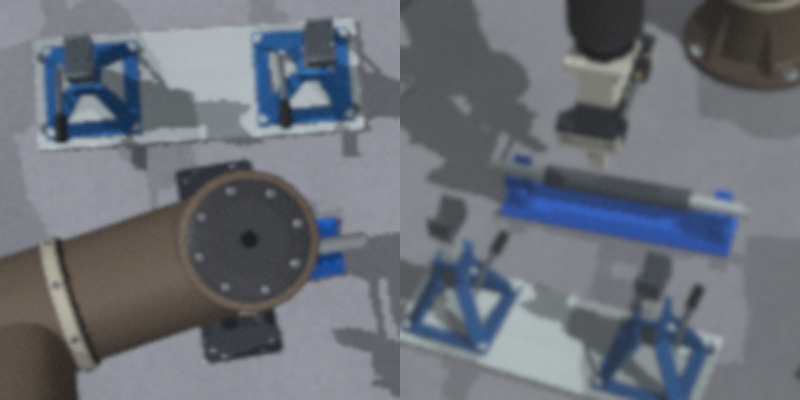

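The low post is up, and the roller lies in the cradle with the gripper almost over its middle. I'll correct and go down.

jog_arm(
  moves=[
    [[-0.9,-0.5,2],0,8],
    [[0,0,3],0,8],
    [[0,0,2.5],0,8],
    [[0,0,1.5],0,8],
    [[0,0,0.6],0,8],
    [[0,0,0],0,8],
  ],
)

```text
time_s: 28.65
tcp_pos: [0.432, -0.0587, 0.0419]
eef_rot: [-179.9, 0.0, -82.3]
contact_force: [-0.3, -0.4, 0.3]
gripper_width: 0.0802
gripper_force: 0.0
```

jog_arm(
  moves=[
    [[0,0,0],0,2],
    [[0,0,0],0,2],
    [[0,0,0],0,2],
    [[0,0,0],0,2],
    [[0,0,0],0,2],
    [[0,0,0],0,2],
  ],
  newtons=8,
)

```text
time_s: 29.4
tcp_pos: [0.4321, -0.0586, 0.0415]
eef_rot: [-179.9, 0.0, -82.3]
contact_force: [3.1, 0.3, -1.8]
gripper_width: 0.0297
gripper_force: 8.0
```

jog_arm(
  moves=[
    [[0,0,0],0,2],
    [[0,0,0],0,2],
    [[0,0,-0.3],0,2],
    [[0,0,-0.5],0,2],
    [[0,0,-2],0,2],
    [[0,0,-3],0,2],
    [[0,0,0],0,2],
  ],
  newtons=45,
)

```text
time_s: 30.28
tcp_pos: [0.432, -0.0586, 0.1009]
eef_rot: [-179.8, 0.0, -82.3]
contact_force: [0.5, -0.5, -5.5]
gripper_width: 0.0291
gripper_force: 45.0
```

```bash
python3 - <<'E'
from h import *
s=get_state();p=np.array(s["tcp_pos"]);print(np.round(p,4),np.round(s["eef_rot"],2),np.round(s["contact_force"],1),np.round(s["moment"],2))
yaw=np.radians(s["eef_rot"][2])
X=np.array([np.cos(yaw),np.sin(yaw)]);Y=np.array([np.sin(yaw),-np.cos(yaw)])
d=np.array([.6573,-.047])-p[:2];print("tool cm",d@X*100,d@Y*100,"turn",-( -88.15-s["eef_rot"][2]))
E
```

```text
[ 0.432  -0.0586  0.1009] [-1.7982e+02  3.0000e-02 -8.2290e+01] [ 0.5 -0.5 -5.5] [ 0.09 -0.06  0.02]
tool cm 1.8727349443786665 -22.481845597598006 turn 5.863569625741206
```

jog_arm(
  moves=[
    [[0,0,-4],2,2],
    [[0,0,-4.5],2,2],
    [[0,0,-4.5],1.9,2],
    [[-0.1,-4,0],0,2],
    [[-0.1,-5,0],0,2],
    [[-0.1,-5,0],0,2],
    [[-0.1,-5,0],0,2],
    [[0,-3.5,0],0,2],
    [[0,0,0],0,2],
    [[0,0,0],0,2],
    [[0,0,0],0,2],
  ],
)

```text
time_s: 31.65
tcp_pos: [0.6549, -0.0477, 0.229]
eef_rot: [180.0, 0.0, -88.2]
contact_force: [0.2, 0.2, -4.3]
gripper_width: 0.0291
gripper_force: 45.0
```

```bash
python3 - <<'E'
from h import *
s=get_state();p=np.array(s["tcp_pos"]);print(np.round(p,4),np.round(s["eef_rot"],2),np.round(s["contact_force"],1),np.round(s["moment"],2))
t=[]
for n in("top","scene"):
    c=capture(n);q=proj(c,[.62,-.05,.15]).astype(int);x0,y0=q-[75,75]
    print(n,x0,y0);x0=max(x0,0);y0=max(y0,0)
    t.append(cv2.resize(c["pixels"][y0:y0+150,x0:x0+100 if 0 else x0+150],None,fx=2.66,fy=2.66,interpolation=cv2.INTER_CUBIC)[:400,:400])
h=min(i.shape[0] for i in t)
cv2.imwrite("pics/p3.png",np.hstack([i[:h] for i in t]))
E
```

```text
[ 0.6549 -0.0477  0.229 ] [ 1.7995e+02  1.0000e-02 -8.8190e+01] [ 0.2  0.2 -4.3] [ 0.07 -0.02  0.04]
top 200 92
scene 157 121
```

View pics/p3.png

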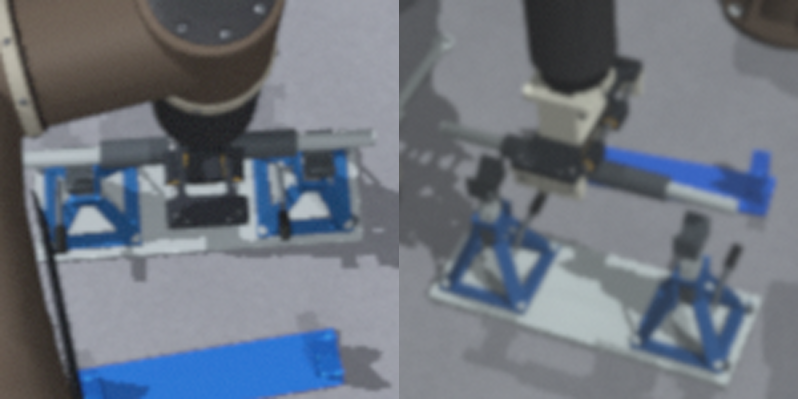

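The roller hangs level over the stands, with scene tips at (440,127) and (738,207) and top-view shoulders at (100,152) and (298,140). I'll check that it is centred between the saddles.

```bash
python3 - <<'E'
from h import *
a=capture("scene");b=capture("top")
S=lambda p:(p[0]/2.66+157-.3,p[1]/2.66+121-.3)
T=lambda p:(p[0]/2.66+200-.3,p[1]/2.66+92-.3)
f=lambda x:np.round(x,4)
e=[atz(a,S((x-399,y)),.2475) for x,y in((440,127),(738,207))];print("tips scene",f(e),"mid",f((e[0]+e[1])/2))
e=[atz(b,T(p),.2475) for p in((100,152),(298,140))];print("shoulders top",f(e),"mid",f((e[0]+e[1])/2))
print("Rtip top",f(atz(b,T((375,136)),.2475)))
# saddle centres (rim top centre) from these views
print("sad scene low/set",f(atz(a,S((490-399,173)),.185)),f(atz(a,S((691-399,233)),.18)))
print("sad top low/set",f(atz(b,T((319,160)),.19)),f(atz(b,T((81,178)),.188)))
E
```

```text
tips scene [[ 0.6614 -0.2307  0.2475]
 [ 0.6473  0.1347  0.2475]] mid [ 0.6544 -0.048   0.2475]
shoulders top [[ 0.6545  0.053   0.2475]
 [ 0.6613 -0.1488  0.2475]] mid [ 0.6579 -0.0479  0.2475]
Rtip top [ 0.6633 -0.227   0.2475]
sad scene low/set [ 0.6556 -0.1758  0.185 ] [0.6484 0.0796 0.18  ]
sad top low/set [ 0.6538 -0.1771  0.19  ] [0.6416 0.0781 0.188 ]
```

Everything is centred in y, and I'll shift 2 mm in x. Now lowering.

jog_arm(
  moves=[
    [[0,-0.2,1.5],0,2],
    [[0,0,1.5],0,2],
    [[0,0,1],0,2],
    [[0,0,0.5],0,2],
    [[0,0,0.3],0,2],
    [[0,0,0.2],0,2],
    [[0,0,0],0,2],
  ],
)

```text
time_s: 32.72
tcp_pos: [0.6581, -0.0476, 0.1795]
eef_rot: [-180.0, 0.0, -88.2]
contact_force: [-0.7, -0.2, -4.6]
gripper_width: 0.0288
gripper_force: 45.0
```

jog_arm(
  moves=[
    [[0,0,0.15],0,2],
    [[0,0,0.1],0,2],
    [[0,0,0],0,2],
  ],
)

```text
time_s: 33.1
tcp_pos: [0.658, -0.0476, 0.1767]
eef_rot: [180.0, 0.0, -88.2]
contact_force: [1.0, -0.2, -4.6]
gripper_width: 0.0293
gripper_force: 45.0
```

jog_arm(
  moves=[
    [[0,0,0.1],0,2],
    [[0,0,0],0,2],
  ],
)

```text
time_s: 33.35
tcp_pos: [0.658, -0.0476, 0.1757]
eef_rot: [180.0, 0.0, -88.2]
contact_force: [0.0, -0.2, -4.0]
gripper_width: 0.0289
gripper_force: 45.0
```

jog_arm(
  moves=[
    [[0,0,0.1],0,2],
    [[0,0,0],0,2],
  ],
)

```text
time_s: 33.6
tcp_pos: [0.658, -0.0476, 0.1747]
eef_rot: [180.0, -0.0, -88.2]
contact_force: [-0.0, 0.1, -4.2]
gripper_width: 0.0289
gripper_force: 45.0
```

jog_arm(
  moves=[
    [[0,0,0.1],0,2],
    [[0,0,0],0,2],
  ],
)

```text
time_s: 33.85
tcp_pos: [0.6579, -0.0476, 0.1736]
eef_rot: [180.0, -0.0, -88.2]
contact_force: [0.2, -0.5, -4.1]
gripper_width: 0.029
gripper_force: 45.0
```

jog_arm(
  moves=[
    [[0,0,0.05],0,2],
    [[0,0,0],0,2],
  ],
)

```text
time_s: 34.1
tcp_pos: [0.658, -0.0476, 0.1732]
eef_rot: [180.0, -0.0, -88.2]
contact_force: [-0.0, 0.2, -4.6]
gripper_width: 0.029
gripper_force: 45.0
```

jog_arm(
  moves=[
    [[0,0,0.05],0,2],
    [[0,0,0],0,2],
  ],
)

```text
time_s: 34.35
tcp_pos: [0.658, -0.0477, 0.1731]
eef_rot: [-180.0, -0.0, -88.2]
contact_force: [-1.2, 0.2, -2.1]
gripper_width: 0.0293
gripper_force: 45.0
```

jog_arm(
  moves=[
    [[0,0,0.05],0,2],
    [[0,0,0],0,2],
  ],
)

```text
time_s: 34.6
tcp_pos: [0.658, -0.0477, 0.173]
eef_rot: [-180.0, -0.0, -88.2]
contact_force: [-3.4, 0.2, 3.7]
gripper_width: 0.0287
gripper_force: 45.0
```

jog_arm(
  moves=[
    [[0,0.05,0],0,2],
    [[0,0,0],0,2],
  ],
  newtons=12,
)

```text
time_s: 34.85
tcp_pos: [0.6576, -0.0477, 0.1724]
eef_rot: [-180.0, -0.0, -88.2]
contact_force: [-2.5, -0.1, 1.7]
gripper_width: 0.0296
gripper_force: 12.0
```

jog_arm(
  moves=[
    [[0,0,0],0,2],
    [[0,0,0],0,2],
  ],
  newtons=5,
)

```text
time_s: 35.1
tcp_pos: [0.6575, -0.0477, 0.1724]
eef_rot: [-180.0, -0.0, -88.2]
contact_force: [-2.5, -0.8, 3.1]
gripper_width: 0.0298
gripper_force: 5.0
```

jog_arm(
  moves=[
    [[0,0,0.05],0,2],
    [[0,0,0.05],0,2],
    [[0,0,0],0,2],
    [[0,0,0],0,2],
  ],
  newtons=3,
)

```text
time_s: 35.6
tcp_pos: [0.6571, -0.0477, 0.1709]
eef_rot: [179.9, -0.0, -88.2]
contact_force: [-3.3, -0.4, -0.6]
gripper_width: 0.0297
gripper_force: 3.0
```

jog_arm(
  moves=[
    [[0,0,0],0,3.2],
    [[0,0,0],0,3.6],
    [[0,0,0],0,5],
    [[0,0,0],0,6.5],
    [[0,0,0],0,6.5],
    [[0,0,-0.5],0,6.5],
    [[0,0,-2],0,6.5],
    [[0,0,-4],0,6.5],
    [[0,0,-5],0,6.5],
    [[0,5,-2],0,6.5],
    [[0,6,0],0,6.5],
    [[0,6,0],0,6.5],
  ],
)

```text
time_s: 37.1
tcp_pos: [0.4861, -0.0532, 0.3067]
eef_rot: [-179.9, 0.0, -88.2]
contact_force: [-0.2, 0.3, 1.9]
gripper_width: 0.065
gripper_force: 0.0
```

jog_arm(
  moves=[
    [[-6,0,0],0,6.5],
    [[-6,0,0],0,6.5],
    [[-6,0,0],0,6.5],
    [[-6,0,0],0,6.5],
    [[-6,0,0],0,6.5],
    [[-6,0,0],0,6.5],
    [[-6,0,0],0,6.5],
    [[0,0,0],0,6.5],
  ],
)

```text
time_s: 38.1
tcp_pos: [0.4737, 0.3703, 0.3052]
eef_rot: [180.0, -0.1, -88.0]
contact_force: [-0.8, -0.5, -0.5]
gripper_width: 0.0654
gripper_force: 0.0
```

```bash
python3 - <<'E'
from h import *
s=get_state();print(np.round(s["tcp_pos"],4),np.round(s["contact_force"],1))
t=[]
for n in("top","scene"):
    c=capture(n);q=proj(c,[.62,-.05,.15]).astype(int);x0,y0=q-[75,75]
    print(n,x0,y0)
    t.append(cv2.resize(c["pixels"][y0:y0+130,x0:x0+140],None,fx=2.85,fy=2.85,interpolation=cv2.INTER_CUBIC))
cv2.imwrite("pics/p4.png",np.hstack(t))
E
```

```text
[0.4737 0.3703 0.3052] [-0.8 -0.5 -0.5]
top 200 92
scene 157 121
```

View pics/p4.png

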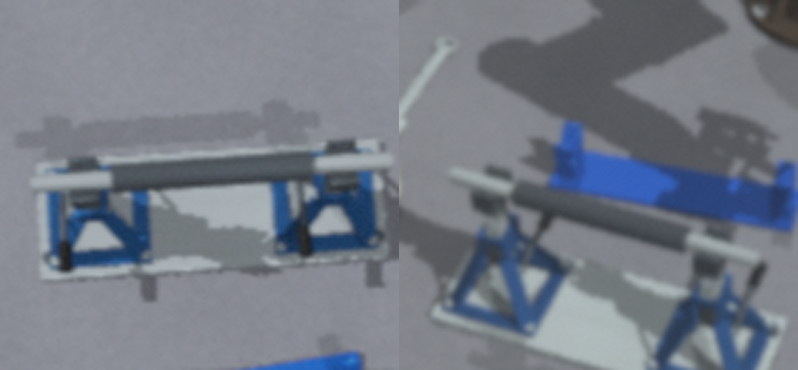

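The roller lies in both Vs, with scene tips at (450,173) and (762,257) and top-view tips at (32,183) and (392,160). The arm is clear of everything. One quick level check, then I hand in.

```bash
python3 - <<'E'
from h import *
a=capture("scene");b=capture("top")
S=lambda p:((p[0]-399)/2.85+157-.3,p[1]/2.85+121-.3)
T=lambda p:(p[0]/2.85+200-.3,p[1]/2.85+92-.3)
z=[tri(a,S(s),b,T(t)) for s,t in(((450,173),(392,160)),((762,257),(32,183)))]
print(np.round(z,4))
if abs(z[0][2]-z[1][2])<.008: print(close_job())
E
```

```text
[[ 0.6639 -0.2281  0.1922]
 [ 0.649   0.1344  0.193 ]]
the job is handed in; nothing more can be done
None
```

The job is handed in: the low stand is up four clicks to notch 4 like its partner, and the roller lies in both saddles with its ends within about 1 mm of level in the final camera check.

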